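# Reload a closet lamp and flash-test its twist-on head

### The job

The lamp on the closet dresser has new batteries: slide the loaded battery tray fully home into the slot in the front of the lamp base, then set the lamp head down into the collar on top of the base and turn it clockwise halfway to its lock, to the flash position. The head springs back if let go, so finish with the gripper still holding it there, and never let it go on to the lock click. Leave the polish tin, the shoe brush and the watch box alone.

Things in the scene. Friction and masses are not known exactly. Their poses are not given: they have to be found in the camera images.
- lamp: White lamp base screwed to the dresser. Origin under its centre; z up; x runs from its front (battery slot, roughly facing the robot) to its back. Foot plate z 0..6 mm, x -70..60, 146 wide in y; square case 110 x 110 mm, top at z 36; round collar on it, outer diameter 100, rim at z 54. Rim ribs: one at +-x = entry, short one 45 deg clockwise = half (flash), a pair at 90 deg = lock.
- slot_mouth (a point): Centre of the lower edge of the battery slot's opening, in the case's front face (lamp x -55, y 0, z 6 mm); axes as the lamp's. The opening is 60 mm wide (y), 23 mm high and 66 mm deep along +x. Its floor is the foot plate's top, which runs 15 mm out in front as a sill.
- collar_mouth (a point): Centre of the collar's mouth at the rim (lamp z 54 mm); axes as the lamp's. Socket 65 mm wide, 18 deep, with two entry gaps at +x and -x, 13 mm wide, open out to radius 36 mm, for the head's lugs. From the gaps, slots under a ledge run clockwise seen from above: from entry the head turns 90 degrees clockwise to its lock click, and cannot turn the other way. Half is 45 degrees.
- tray: Black battery tray with three AA cells, 0.11 kg, flat on the dresser. Origin: centre of the cell box's underside; z up, x towards the end that goes in first. Cell box x -31..31 mm, 56 wide, 20 high (last 6 mm: 52 wide); front plate x -36..-31, 66 wide, 24 high. Fully home the plate lies on the case's front face: origin at lamp x -24, y 0, z 6 mm, axes parallel to the lamp's.
- tray_pull (a point): Centre of the top of the tray's upright finger pull, 36 mm above the tray's underside, 53 mm from its origin towards -x; axes as the tray's. The pull is a block 18 mm thick in x (8 mm clear of the front plate, on a 12 mm wide neck), 22 mm wide in y, and reaches down to the underside; grip it from above across y.
- head: Lamp head, 0.15 kg, standing on its plug. Origin: centre of the plug's underside; z up, x along the finger bar. Plug diameter 62, 16 mm high, with lugs at +x and -x (9 wide, 6 high, at its bottom, out to 35 mm from the axis); frosted drum diameter 86, z 16..48; plate to z 52. Enters with the bar along the lamp's x, either way round; seated, the drum rests on the rim: origin at lamp z 38 mm.
- head_bar (a point): Centre of the top of the head's straight finger bar, 76 mm above the head's origin, on its axis; axes as the head's. The bar is 80 mm long in x, 13 mm thick in y and 24 mm high, standing on the head's flat top plate; grip it from above across y.
- contact (a joint): Sprung contact carrier in the collar, pushed round by the head's lugs; rad, clockwise. 0 until the head has turned about 6 degrees from entry, then follows it: about 0.68 with the head at half; the lock detent is first felt at about 1.03. Its spring resists with 0.02 N m at first, 0.08 N m at half, and turns the head back if let go.
- polish_tin: Flat round shoe-polish tin, 83 mm across, 26 mm high, standing by; origin at the centre of its underside.
- shoe_brush: Shoe brush with wooden back, 55 x 150 x 40 mm, long in y, standing by; origin at the centre of its underside.
- watch_box: Dark wooden watch box with a brass catch, 94 x 94 mm, 57 mm high, standing by; origin at the centre of its underside.
There are look-alikes about, which are no part of the job. What is meant by the head is not purple, and is the larger of those in its own colour.

How it is judged:
On the way, in this order (a step that is already met when the one before it is completed fails the run):
1. the battery tray is fully home in the slot (x of tray in the frame of lamp between -0.0275 and -0.018 m and y of tray in the frame of lamp between -0.005 and 0.005 m and z of tray in the frame of lamp between 0.003 and 0.011 m), for 0.2 s.
2. the lamp head is down in the collar (z of head in the frame of lamp below 0.0415 m and horizontal distance between head and lamp below 0.004 m and angle between head's own z axis and vertical below 0.08 rad), for 0.2 s.
At the end, for the whole second after the job is handed in: Tray home (3.5 mm in depth, 5 mm sideways); head seated in the collar (3.5 mm in height, 4 mm off-centre), turned 33 to 57 degrees clockwise against its spring and held by the fingers (over 2 N) through the last second; never into the lock click; tin, brush and box not moved 20 mm (all of step 1 and all of step 2 and angle between the x axis of head and the x axis of lamp, either way round between 0.576 and 0.995 rad and value of joint contact between 0.42 and 0.95 rad and contact force between the fingers and head above 2 N); the arm keeps its last pose, push and grip.
It fails at once if the head was turned on to its lock click (value of joint contact above 1.2 rad).
It fails at once if the polish tin was disturbed (distance of polish_tin from where it was at the start of the episode above 0.02 m).
It fails at once if the shoe brush was disturbed (distance of shoe_brush from where it was at the start of the episode above 0.02 m).
It fails at once if the watch box was disturbed (distance of watch_box from where it was at the start of the episode above 0.02 m).
It also fails if it takes over 64 s, if anything falls off the work surface, if the arm or the gripper's body presses on something with over 40 N, if the wrist force passes 120 N, or if a joint passes its speed limit or range.

### The arm

A 6-joint arm with a two-finger parallel gripper is mounted at the origin on the work surface. World frame = base frame: x ahead of the robot, y to its left, z up, the work surface at z = 0. Lengths are in m, angles in rad, forces in N, time in s.
With the tool pointing down it reaches from about 0.35 to 0.875 m from the base axis. Payload 4.2 kg.
Tool frame: the origin (TCP) lies midway between the tips of the shut fingers; the grasp point (between the pads) lies 19 mm behind it (pinch_z is the distance from the TCP to the grasp point, in m); z points along the fingers, y is the line along which they close (so a half turn about z gives the same grasp; the last joint's range is limited). The gripper opens to 87 mm and grips with 3 to 60 N. Pads are 19 mm wide; open, the fingers measure 117 mm over their backs; the gripper's body (75 mm by 190 mm) begins 51 mm behind the grasp point.
Start: joints at [1.538, 0.385, 0.008, 0, -1.194, -0.259], TCP at [0.18, 0.599, 0.223] pointing down, gripper open.
Joint ranges: [-3.14, 3.14], [-1.21, 2.06], [-1.07, 1.41], [-3.16, 2.05], [-2.99, -0.16], [-3.1, 3.1]. Speed limits (rad/s): [2.79, 2.79, 3.14, 3.14, 3.14, 3.14].

### API

Orientations are given as a 3x3 rotation matrix whose columns are the frame's x, y, z axes.
In Python, from workcell import * gives the robot as it stands.
- The arm moves only by the shell command python3 -m crank 'ROWS' [FORCE]. ROWS is JSON, a list of rows, each an object of numbers: "rx", "ry", "rz": the turn, a rotation vector about the world's x, y, z scaled (see below); "dx", "dy", "dz": the shift along the world's x, y, z scaled (see below); "gripper": the closure, from 0 (fully open) to 1 (shut). In form: [{"rx": .., "ry": .., "rz": .., "dx": .., "dy": .., "dz": .., "gripper": ..}, ...]. A call has 1 to 5 rows; each row shifts and turns the commanded pose from where the row before left it; what a row does not reach is not made up. The controller multiplies each number of a shift by 0.2 m and each number of a turn by 30 degrees. A row lasts 1/12 s, in which the tool goes at most 41.7 mm and 7.16 degrees, less where a joint would pass 70% of its speed; a pose out of reach is approached as far as the arm can. A call with a number of a shift or a turn outside -1 to 1 is refused whole. A call with a gripper value outside its range is refused whole. The fingers move at their own pace and stop on an object; FORCE is the grip in N (left out, the last holds). Time passes only in rows, so rows that do not move let the fingers close. It gives the time, the measured TCP pose, the force, the opening and the grip force at its end, in the units of the state.
- get_state(): the state, without advancing time (a new reading comes with each control period).
- snapshot(name): name is "scene" or "top"; returns a dict with "image" (384x512x3 uint8, red, green, blue), "camera_matrix" (3x3 intrinsics, pixels), "position" and "rotation" of the camera in the world. Camera axes: x right, y up, looking along -z (the intrinsics and any distortion apply to the point x, -y, -z); pixel columns grow to the right and rows downward; lengths in m; the calibration is good to about 2 mm. A picture is of the moment at which its call begins. There is no depth.
- hand_in(): hands the job in; it is judged then, once.
The state is a dict: "time": time; "joints": joint angles; "qd": joint speeds; "tau": joint torques, N m; "tcp_pos": TCP position; "tool_rot": TCP orientation; "contact_force": force on the tool from outside, world axes, zero at the start; "moment": the same for the moment, N m; "gripper_width": finger opening in m; "grip_force": force on a finger pad.
Only numpy, scipy, OpenCV 4.12 (cv2) and the standard library are available. Lean on these libraries where they do the work, as an engineer would, in place of code of your own. Each camera call takes 0.05 s, during which the arm holds its last target. There are 200 camera calls.

## Working session

There is one attempt and no reset: what is moved stays moved. The work goes in short steps, Python scripts to look and compute and a shell command to move; the robot and the scene stay as the last step left them, time stands still between calls to the robot, and variables do not carry over. Pictures are saved under pics/ and viewed, at most 10 in all, crops included, and the job is handed in when it is done.

```bash
mkdir -p pics; python3 - <<'E'
from workcell import *
import cv2,numpy as np
for n in("scene","top"):
    s=snapshot(n); cv2.imwrite(f"pics/{n}0.png",s["image"][:,:,::-1]); print(n,s["camera_matrix"],s["position"],s["rotation"],[k for k in s])
s=get_state();print(s)
E
```

```text
scene [[350.0429965    0.         256.27962288]
 [  0.         350.0429965  194.32908386]
 [  0.           0.           1.        ]] [ 1.3739143  -0.37731332  0.86346936] [[ 0.42235518 -0.59238223  0.68607535]
 [ 0.90639084  0.26893865 -0.32577238]
 [ 0.00846959  0.75944407  0.65051746]] ['image', 'camera_matrix', 'position', 'rotation']
top [[390.48492774   0.         254.02900863]
 [  0.         390.48492774 191.31993803]
 [  0.           0.           1.        ]] [0.38087529 0.03497679 1.25294087] [[-0.01569923  0.99064317 -0.13557156]
 [-0.99977052 -0.01357608  0.01657121]
 [ 0.01457563  0.1358006   0.99062897]] ['image', 'camera_matrix', 'position', 'rotation']
{'time': 0.1, 'joints': array([ 1.53757225e+00,  3.85496919e-01,  6.77810846e-03, -4.12205935e-04,
       -1.19402313e+00, -2.58627951e-01]), 'qd': array([-0.00050312, -0.00104944,  0.00189902,  0.00157065,  0.00111957,
        0.00219339]), 'tau': array([-1.15775029e-05, -3.91690528e+01,  1.87933964e+01,  4.23192546e+00,
        1.34092377e-02, -7.39427514e-05]), 'tcp_pos': array([0.17964821, 0.59806627, 0.22156808]), 'tool_rot': array([[ 9.57668914e-01, -2.87871586e-01, -4.47709185e-04],
       [-2.87871906e-01, -9.57666974e-01, -1.93177611e-03],
       [ 1.27347152e-04,  1.97888482e-03, -9.99998034e-01]]), 'contact_force': array([-0.1910722 ,  0.29297355, -0.150207  ]), 'moment': array([-0.05936613,  0.07365721, -0.01250575]), 'grip_force': 0.0, 'gripper_width': 0.08717657746706176}
```

View pics/scene0.png

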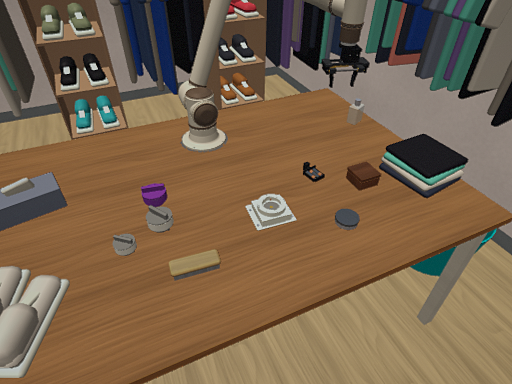

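View pics/top0.png

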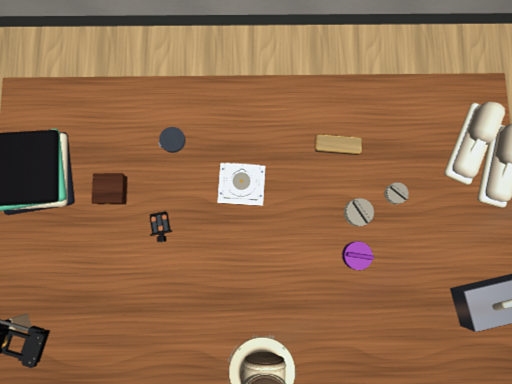

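Scene: the lamp is at about (270,210), the tray (313,172), and the large grey head (159,218), with a small grey and a purple look-alike beside it. Top: lamp (241,184), tray (160,226), head (360,212). I'll zoom in on these.

```bash
python3 - <<'E'
import cv2,numpy as np
t=cv2.imread("pics/top0.png");s=cv2.imread("pics/scene0.png")
def c(i,x,y,w=30,h=30):return cv2.resize(i[y-h:y+h,x-w:x+w],(260,260),interpolation=cv2.INTER_NEAREST)
cv2.imwrite("pics/crop0.png",np.vstack([np.hstack([c(t,241,184),c(t,160,226),c(t,360,212)]),np.hstack([c(s,270,210),c(s,313,172),c(s,159,218)])]))
E
```

```text
(no output)
```

View pics/crop0.png

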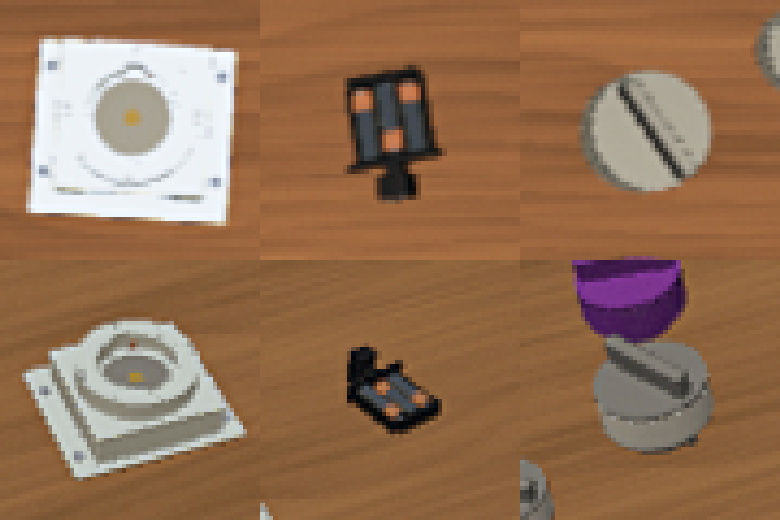

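Crops: lamp front faces the robot with a slight yaw and the gold contact at the collar's centre. The tray lies with its pull towards the robot, and the head's bar runs diagonally.

```bash
cat > h.py <<'E'
import cv2,numpy as np
from workcell import *
def snap(n,f=None):
    s=snapshot(n)
    if f: cv2.imwrite(f,s["image"][:,:,::-1])
    return s
def ray(s,uv):
    K=s["camera_matrix"];d=np.array([(uv[0]-K[0,2])/K[0,0],-(uv[1]-K[1,2])/K[1,1],-1.])
    return s["position"],s["rotation"]@d
def onz(s,uv,z):
    p,d=ray(s,uv);return p+d*(z-p[2])/d[2]
def tri(s1,u1,s2,u2):
    p,d=ray(s1,u1);q,e=ray(s2,u2)
    a,b=np.linalg.lstsq(np.c_[d,-e],q-p,rcond=None)[0]
    A,B=p+a*d,q+b*e
    return (A+B)/2,np.linalg.norm(A-B)
def proj(s,P):
    c=s["rotation"].T@(np.asarray(P)-s["position"]);K=s["camera_matrix"]
    return np.array([K[0,2]+K[0,0]*c[0]/-c[2],K[1,2]-K[1,1]*c[1]/-c[2]])
def mask(s,f,box):
    x,y,w,h=box;im=s["image"][y:y+h,x:x+w].astype(int)
    m=f(im[...,0],im[...,1],im[...,2]).astype(np.uint8)
    n,l,st,c=cv2.connectedComponentsWithStats(m)
    k=1+np.argmax(st[1:,4]);m=(l==k).astype(np.uint8)
    return m,np.array([x,y])
E
python3 - <<'E'
from h import *
np.set_printoptions(precision=4,suppress=True)
T=snap("top");S=snap("scene")
# lamp
m,o=mask(T,lambda r,g,b:(b>100)&(abs(r-b)<60),(205,150,75,65))
c,_=cv2.findContours(m,0,1);rc=cv2.minAreaRect(c[0]);print(rc[1],m.sum())
for p in cv2.boxPoints(rc)+o: print("lampcorner",p,onz(T,p,.006))
def gold(s,box):
    m,o=mask(s,lambda r,g,b:(r-b>70)&(g-b>40),box);M=cv2.moments(m,True);print(M['m00']);return np.array([M['m10'],M['m01']])/M['m00']+o
g1=gold(T,(230,172,22,22));g2=gold(S,(258,200,26,22));print(g1,g2,tri(T,g1,S,g2),onz(T,g1,.036))
# tray
blk=lambda r,g,b:(r<100)&(b+5>r)
cells=lambda r,g,b:(r-b>20)
m,o=mask(T,blk,(140,200,45,50));c,_=cv2.findContours(m,0,1);rc=cv2.minAreaRect(c[0]);print("tray",rc,m.sum())
print('\n'.join(''.join('.#'[v] for v in r) for r in m[8:46]),o+[0,8])
# head
m,o=mask(T,lambda r,g,b:(abs(r-b)<55)&(r>60),(335,190,45,45));c,_=cv2.findContours(m,0,1);print("head",cv2.minEnclosingCircle(c[0]),o,m.sum())
im=T["image"][195:230,343:378].astype(int).sum(2)//3
print('\n'.join(' '.join('%3d'%v for v in r) for r in im[2:32]))
E
```

```text
(46.03114700317383, 41.108741760253906) 1866
lampcorner [216.7124 202.3142] [0.5176 0.1343 0.006 ]
lampcorner [219.4469 161.2965] [0.6517 0.1251 0.006 ]
lampcorner [265.3761 164.3584] [ 0.6396 -0.0242  0.006 ]
lampcorner [262.6416 205.3761] [ 0.5056 -0.0128  0.006 ]
9.0
6.0
[240.8889 180.6667] [271.  206.5] (array([0.582 , 0.0558, 0.0364]), np.float64(0.0005941005854819004)) [0.5819 0.0556 0.036 ]
tray ((20.0286922454834, 26.315574645996094), (27.975543975830078, 17.382862091064453), 84.80557250976562) 253
.............................................
.............................................
.............................................
.............................................
.......................###...................
..................########...................
.............########........................
...........##########........................
................#####........................
.................####........................
.................####........................
.................####......#.................
.................###########........
[... 4723 characters left out ...]

101 102 100 101 103 107 106  95 108 146 168 171 170 170 168 168 169 168 167 168 172 160 110  56  73 111 105  88  98 100 101 100 100 101 101
105 104 105 105 106 112 114 106  95 114 150 165 168 173 170 169 169 169 168 169 171 173 160 126  98  99 104 103 105 105 107 106 106 108 106
108 107 107 107 107 107 108 108 106 106 107 115 142 163 162 168 172 170 172 173 166 163 159 143 116 108 109 109 109 109 108 111 109 110 111
108 109 110 110 109 109 108 109 109 108 107 105  97 100 118 150 165 157 165 163 139 111 100 109 109 109 111 111 110 110 111 110 110 110 110
104 106 106 105 106 105 105 106 107 107 107 107 105 106 108 113 115 111 111 111 108 106 106 109 108 110 110 110 110 111 111 111 111 109 110
```

```bash
python3 - <<'E'
import cv2,numpy as np
t=cv2.imread("pics/top0.png");s=cv2.imread("pics/scene0.png")
def c(i,x,y,w,h,k=12):
    a=np.clip(cv2.resize(i[y:y+h,x:x+w],None,fx=k,fy=k,interpolation=cv2.INTER_CUBIC).astype(float)*1.5,0,255).astype(np.uint8)
    for j in range(0,w,5): cv2.putText(a,str(x+j),(j*k,10),0,.35,(0,255,0)); cv2.line(a,(j*k+k//2,12),(j*k+k//2,18),(0,255,0))
    for j in range(0,h,5): cv2.putText(a,str(y+j),(0,j*k+k//2+4),0,.35,(0,255,0))
    return a
cv2.imwrite("pics/crop1.png",np.vstack([np.hstack([c(t,146,208,32,36,8),c(s,298,158,32,36,8),c(t,342,194,36,36,8)]),np.hstack([c(s,140,195,36,36,8),c(t,222,165,40,36,8)[:, :256+8*0+0] if 0 else c(t,222,165,32,36,8),c(s,254,188,32,36,8)])]))
E
```

```text
(no output)
```

View pics/crop1.png

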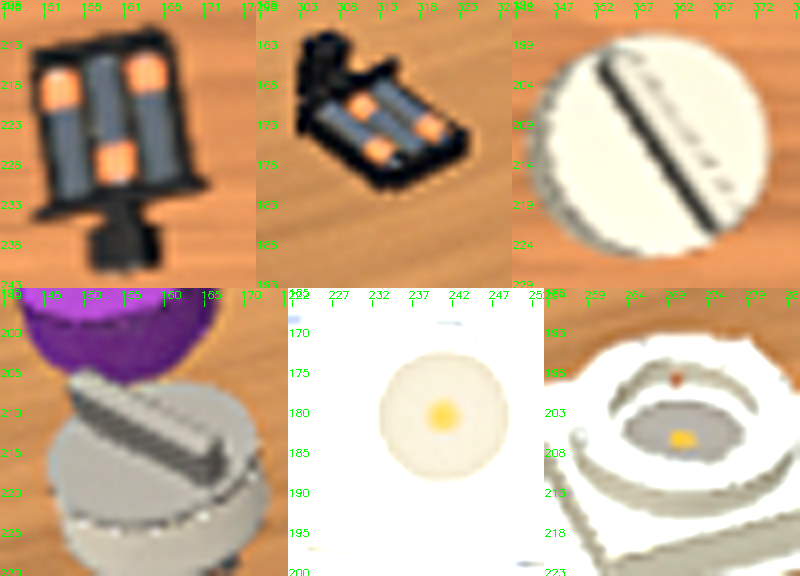

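```bash
python3 - <<'E'
from h import *
np.set_printoptions(precision=4,suppress=True)
T=snap("top");S=snap("scene")
print("pull",onz(T,(160,238.4),.036),tri(T,(160,238.4),S,(306.1,162.5)))
a,b,c,d=[onz(T,p,z)[:2] for p,z in (((149.5,213.1),.02),((165.9,211),.02),((150,234.6),.024),((171.75,230.5),.012))]
print(a,b,c,d,[np.degrees(np.arctan2(*(q-p)[::-1])) +90 for p,q in ((a,b),(c,d))])
print("headbar",onz(T,(362,211.2),.076),tri(T,(362,211.2),S,(158,210)),"plate",onz(T,(359.7,211.7),.052))
e,f=onz(T,(353,201),.07),onz(T,(365.5,221),.07);print(np.degrees(np.arctan2(*(e-f)[1::-1])))
# tool yaw now
s=get_state();print(s["tcp_pos"],np.degrees(np.arctan2(s["tool_rot"][1,1],s["tool_rot"][0,1])))
E
```

```text
pull [0.4049 0.3069 0.036 ] (array([0.4047, 0.3065, 0.0361]), np.float64(0.0009016349386905054))
[0.4849 0.3448] [0.4908 0.2934] [0.4173 0.3409] [0.4295 0.2758] [np.float64(6.537288474627843), np.float64(10.591840930510685)]
headbar [ 0.4766 -0.3113  0.076 ] (array([ 0.4773, -0.3106,  0.0728]), np.float64(0.0033030930894102093)) plate [ 0.4771 -0.3111  0.052 ]
29.628586936216767
[0.1797 0.5984 0.2222] -106.72201381717254
```

```bash

python3 -m crank '[{"dx":0.11,"dy":-0.14,"rz":0.17,"gripper":0},{"dx":0.11,"dy":-0.14,"rz":0.17,"gripper":0},{"dx":0.11,"dy":-0.14,"rz":0.17,"gripper":0},{"dx":0.11,"dy":-0.14,"rz":0.17,"gripper":0},{"dx":0.11,"dy":-0.14,"rz":0.16,"gripper":0}]'
python3 -m crank '[{"dx":0.11,"dy":-0.14,"dz":-0.1,"gripper":0},{"dx":0.11,"dy":-0.14,"dz":-0.1,"gripper":0},{"dx":0.11,"dy":-0.14,"dz":-0.15,"gripper":0},{"dx":0.11,"dy":-0.14,"dz":-0.15,"gripper":0},{"dx":0.11,"dy":-0.14,"dz":-0.1,"gripper":0}]'
python3 -m crank '[{"dx":0.025,"dy":-0.06,"gripper":0},{"gripper":0}]'
python3 -c "
from h import *;s=get_state();print(s['time'],s['joints'],s['tcp_pos'],np.degrees(np.arctan2(s['tool_rot'][1,1],s['tool_rot'][0,1])))"
```

```text
0.3 [ 1.53759727e+00  3.85038111e-01  7.48234473e-03 -1.28750670e-04
 -1.19397044e+00 -2.58607699e-01] [0.17972495 0.59839817 0.22216295] -106.72201381717254invalid input
invalid input
invalid input
```

```bash

python3 -m crank '[{"rx":0,"ry":0,"rz":0.17,"dx":0.11,"dy":-0.14,"dz":0,"gripper":0},{"rx":0,"ry":0,"rz":0.17,"dx":0.11,"dy":-0.14,"dz":0,"gripper":0},{"rx":0,"ry":0,"rz":0.17,"dx":0.11,"dy":-0.14,"dz":0,"gripper":0},{"rx":0,"ry":0,"rz":0.17,"dx":0.11,"dy":-0.14,"dz":0,"gripper":0},{"rx":0,"ry":0,"rz":0.16,"dx":0.11,"dy":-0.14,"dz":0,"gripper":0}]'
python3 -c "
from h import *;s=get_state();print(s['time'],s['joints'],s['tcp_pos'],np.degrees(np.arctan2(s['tool_rot'][1,1],s['tool_rot'][0,1])))"
```

```text
time: 0.72
tcp_pos: [0.2904, 0.4572, 0.2226]
tool_rot: [[0.988, 0.152, 0.0], [0.152, -0.988, 0.0], [0.0, -0.0, -1.0]]
contact_force: [0.2, 0.6, -0.6]
gripper_width: 0.0871
grip_force: 0.0
0.7167 [ 1.30439929e+00  2.43003865e-01 -1.97531301e-01  6.77844319e-06
 -1.13018726e+00  4.19375957e-01] [0.29039456 0.45715434 0.2225765 ] -81.2347876608552
```

```bash

python3 -m crank '[{"rx":0,"ry":0,"rz":0,"dx":0.115,"dy":-0.15,"dz":-0.13,"gripper":0},{"rx":0,"ry":0,"rz":0,"dx":0.115,"dy":-0.15,"dz":-0.13,"gripper":0},{"rx":0,"ry":0,"rz":0,"dx":0.115,"dy":-0.15,"dz":-0.13,"gripper":0},{"rx":0,"ry":0,"rz":0,"dx":0.115,"dy":-0.15,"dz":-0.13,"gripper":0},{"rx":0,"ry":0,"rz":0,"dx":0.115,"dy":-0.15,"dz":-0.13,"gripper":0}]'
python3 -m crank '[{"rx":0,"ry":0,"rz":0,"dx":0,"dy":0,"dz":0,"gripper":0}]'
python3 -c "
from h import *;snap('top','pics/t1.png');snap('scene','pics/s1.png')
def c(i,x,y,w,h,k=8):return cv2.resize(i[y:y+h,x:x+w],None,fx=k,fy=k,interpolation=cv2.INTER_CUBIC)
cv2.imwrite('pics/c1.png',np.hstack([c(cv2.imread('pics/t1.png'),130,200,50,60),c(cv2.imread('pics/s1.png'),285,140,50,60)]))
"
```

```text
time: 1.13
tcp_pos: [0.395, 0.321, 0.104]
tool_rot: [[0.989, 0.148, 0.001], [0.148, -0.989, 0.001], [0.001, -0.001, -1.0]]
contact_force: [1.3, 1.0, -0.3]
gripper_width: 0.0873
grip_force: 0.0
time: 1.22
tcp_pos: [0.3936, 0.3154, 0.0998]
tool_rot: [[0.99, 0.141, -0.007], [0.141, -0.99, -0.009], [-0.008, 0.008, -1.0]]
contact_force: [0.5, -0.0, -1.0]
gripper_width: 0.0872
grip_force: 0.0
```

View pics/c1.png

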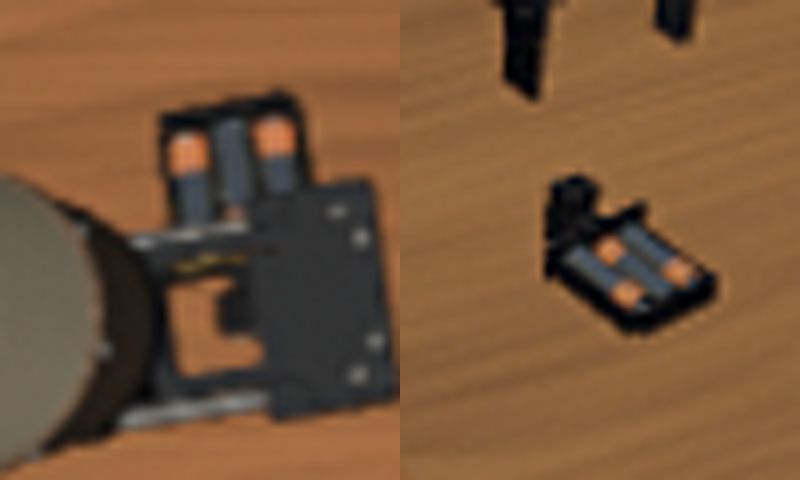

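The gripper is over the pull, open and about 1 cm short in x and y. I'll correct that, descend and grip.

```bash

python3 -m crank '[{"rx":0,"ry":0,"rz":0,"dx":0.055,"dy":-0.04,"dz":0,"gripper":0},{"rx":0,"ry":0,"rz":0,"dx":0,"dy":0,"dz":-0.12,"gripper":0},{"rx":0,"ry":0,"rz":0,"dx":0,"dy":0,"dz":-0.12,"gripper":0},{"rx":0,"ry":0,"rz":0,"dx":0,"dy":0,"dz":-0.08,"gripper":0},{"rx":0,"ry":0,"rz":0,"dx":0,"dy":0,"dz":0,"gripper":0}]'
```

```text
time: 1.73
tcp_pos: [0.4038, 0.3142, 0.0385]
tool_rot: [[0.989, 0.149, -0.003], [0.149, -0.989, -0.003], [-0.003, 0.003, -1.0]]
contact_force: [-0.1, -0.8, 0.7]
gripper_width: 0.0875
grip_force: 0.0
```

```bash

python3 -m crank '[{"rx":0,"ry":0,"rz":0,"dx":0.006,"dy":-0.037,"dz":-0.07,"gripper":0},{"rx":0,"ry":0,"rz":0,"dx":0,"dy":0,"dz":-0.06,"gripper":0},{"rx":0,"ry":0,"rz":0,"dx":0,"dy":0,"dz":0,"gripper":0}]'
python3 -m crank '[{"rx":0,"ry":0,"rz":0,"dx":0,"dy":0,"dz":0,"gripper":1},{"rx":0,"ry":0,"rz":0,"dx":0,"dy":0,"dz":0,"gripper":1},{"rx":0,"ry":0,"rz":0,"dx":0,"dy":0,"dz":0,"gripper":1},{"rx":0,"ry":0,"rz":0,"dx":0,"dy":0,"dz":0,"gripper":1},{"rx":0,"ry":0,"rz":0,"dx":0,"dy":0,"dz":0,"gripper":1}]' 25
python3 -m crank '[{"rx":0,"ry":0,"rz":0,"dx":0,"dy":0,"dz":0,"gripper":1},{"rx":0,"ry":0,"rz":0,"dx":0,"dy":0,"dz":0,"gripper":1},{"rx":0,"ry":0,"rz":0,"dx":0,"dy":0,"dz":0,"gripper":1}]' 25
```

```text
time: 1.98
tcp_pos: [0.4059, 0.3075, 0.0143]
tool_rot: [[0.989, 0.149, -0.001], [0.149, -0.989, -0.001], [-0.001, 0.001, -1.0]]
contact_force: [-0.4, 0.2, -0.4]
gripper_width: 0.087
grip_force: 0.0
time: 2.4
tcp_pos: [0.4067, 0.3074, 0.0152]
tool_rot: [[0.989, 0.148, 0.001], [0.148, -0.989, 0.001], [0.001, -0.001, -1.0]]
contact_force: [-0.3, -0.4, -1.0]
gripper_width: 0.0614
grip_force: 0.0
time: 2.65
tcp_pos: [0.4065, 0.3069, 0.0146]
tool_rot: [[0.989, 0.147, 0.0], [0.147, -0.989, 0.0], [0.0, -0.0, -1.0]]
contact_force: [-0.5, 0.5, -0.7]
gripper_width: 0.0412
grip_force: 0.0
```

```bash

python3 -m crank '[{"rx":0,"ry":0,"rz":0,"dx":0,"dy":0,"dz":0,"gripper":1},{"rx":0,"ry":0,"rz":0,"dx":0,"dy":0,"dz":0,"gripper":1},{"rx":0,"ry":0,"rz":0,"dx":0,"dy":0,"dz":0,"gripper":1},{"rx":0,"ry":0,"rz":0,"dx":0,"dy":0,"dz":0,"gripper":1}]' 25
python3 -m crank '[{"rx":0,"ry":0,"rz":0,"dx":0,"dy":0,"dz":0.1,"gripper":1},{"rx":0,"ry":0,"rz":0,"dx":0,"dy":0,"dz":0.1,"gripper":1},{"rx":0,"ry":0,"rz":-0.14,"dx":0,"dy":-0.1,"dz":0,"gripper":1},{"rx":0,"ry":0,"rz":-0.15,"dx":0,"dy":-0.15,"dz":0,"gripper":1},{"rx":0,"ry":0,"rz":-0.15,"dx":0,"dy":-0.15,"dz":0,"gripper":1}]' 25
python3 -m crank '[{"rx":0,"ry":0,"rz":0,"dx":0.02,"dy":-0.15,"dz":0,"gripper":1},{"rx":0,"ry":0,"rz":0,"dx":0.03,"dy":-0.15,"dz":0,"gripper":1},{"rx":0,"ry":0,"rz":0,"dx":0.03,"dy":-0.15,"dz":0,"gripper":1},{"rx":0,"ry":0,"rz":0,"dx":0.03,"dy":-0.15,"dz":0,"gripper":1},{"rx":0,"ry":0,"rz":0,"dx":0.03,"dy":-0.15,"dz":0,"gripper":1}]' 25
python3 -m crank '[{"rx":0,"ry":0,"rz":0,"dx":0,"dy":0,"dz":0,"gripper":1},{"rx":0,"ry":0,"rz":0,"dx":0,"dy":0,"dz":0,"gripper":1}]' 25
```

```text
time: 2.98
tcp_pos: [0.4064, 0.3069, 0.0144]
tool_rot: [[0.989, 0.148, -0.0], [0.148, -0.989, -0.0], [-0.0, 0.0, -1.0]]
contact_force: [-0.6, -0.2, 0.4]
gripper_width: 0.022
grip_force: 24.8
time: 3.4
tcp_pos: [0.4061, 0.2265, 0.0546]
tool_rot: [[0.996, -0.085, -0.0], [-0.085, -0.996, 0.0], [-0.0, -0.0, -1.0]]
contact_force: [0.1, -0.9, -0.6]
gripper_width: 0.0219
grip_force: 24.8
time: 3.82
tcp_pos: [0.4341, 0.0754, 0.0544]
tool_rot: [[0.997, -0.082, -0.001], [-0.082, -0.997, -0.0], [-0.001, 0.0, -1.0]]
contact_force: [0.5, 0.2, -1.5]
gripper_width: 0.0218
grip_force: 24.8
time: 3.98
tcp_pos: [0.4341, 0.0754, 0.0543]
tool_rot: [[0.996, -0.086, -0.001], [-0.086, -0.996, -0.0], [-0.001, 0.0, -1.0]]
contact_force: [-0.7, 0.1, -1.7]
gripper_width: 0.0221
grip_force: 24.9
```

```bash
cat >> h.py <<'E'
def frame(x,y,yaw,z=0):
    a=np.radians(yaw);c,s=np.cos(a),np.sin(a)
    return lambda p:np.array([x+c*p[0]-s*p[1],y+s*p[0]+c*p[1],z+p[2]])
def overlay(f,sets,boxes,k=8):
    out=[]
    for n,(x,y,w,h) in zip(("top","scene"),boxes):
        s=snap(n);im=cv2.resize(s["image"][y:y+h,x:x+w,::-1],None,fx=k,fy=k,interpolation=cv2.INTER_CUBIC)
        im=np.clip(im*1.3,0,255).astype(np.uint8)
        for pts,col in sets:
            q=[((proj(s,p)-[x,y]+.5)*k).round().astype(int) for p in pts]
            cv2.polylines(im,[np.array(q)],True,col,1)
        out.append(im)
    cv2.imwrite(f,np.hstack(out))
E
python3 - <<'E'
from h import *
s=get_state();p=s["tcp_pos"];R=s["tool_rot"];yaw=np.degrees(np.arctan2(-R[0,1],R[1,1]))+180
yaw=(yaw+90)%180-90;print(p,yaw)
t=frame(p[0],p[1],yaw,p[2]-.0145);L=frame(.5825,.0556,-4.6)
ox=.053
box=[t((ox+a/1e3,b/1e3,.02)) for a,b in((-31,28),(25,28),(25,26),(31,26),(31,-26),(25,-26),(25,-28),(-31,-28))]
plate=[t((ox+a/1e3,b/1e3,.024)) for a,b in((-36,33),(-31,33),(-31,-33),(-36,-33))]
foot=[L((a/1e3,b/1e3,.006)) for a,b in((-70,73),(60,73),(60,-73),(-70,-73))]
case=[L((a/1e3,b/1e3,.036)) for a,b in((-55,55),(55,55),(55,-55),(-55,-55))]
circ=lambda r,z:[L((r*np.cos(u),r*np.sin(u),z)) for u in np.linspace(0,6.28,40)]
slot=[L((-.055,a/1e3,b/1e3)) for a,b in((-30,6),(30,6),(30,29),(-30,29))]
overlay("pics/o1.png",[(box,(0,255,0)),(plate,(0,255,0)),(foot,(0,0,255)),(case,(255,0,0)),(circ(.05,.054),(255,0,255)),(circ(.0325,.036),(255,255,0))],[(210,155,60,75),(235,160,65,75)],6)
E
```

```text
[0.4341313  0.07542806 0.05425651] -4.913720011630858
```

View pics/o1.png

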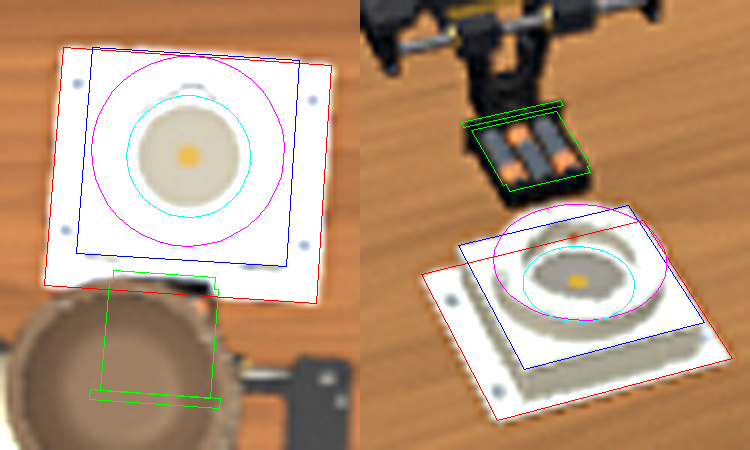

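The overlay matches lamp and tray to about 1 mm in both views. Aligning, lowering and inserting.

```bash

python3 -m crank '[{"rx":0,"ry":0,"rz":0.01,"dx":-0.003,"dy":-0.039,"dz":-0.08,"gripper":1},{"rx":0,"ry":0,"rz":0,"dx":0,"dy":0,"dz":-0.08,"gripper":1},{"rx":0,"ry":0,"rz":0,"dx":0,"dy":0,"dz":0,"gripper":1},{"rx":0,"ry":0,"rz":0,"dx":0,"dy":0,"dz":0,"gripper":1}]' 25
python3 -m crank '[{"rx":0,"ry":0,"rz":0,"dx":0.03,"dy":-0.0024,"dz":0,"gripper":1},{"rx":0,"ry":0,"rz":0,"dx":0.03,"dy":-0.0024,"dz":0,"gripper":1},{"rx":0,"ry":0,"rz":0,"dx":0.02,"dy":-0.0016,"dz":0,"gripper":1},{"rx":0,"ry":0,"rz":0,"dx":0.02,"dy":-0.0016,"dz":0,"gripper":1},{"rx":0,"ry":0,"rz":0,"dx":0,"dy":0,"dz":0,"gripper":1}]' 25
```

```text
time: 4.42
tcp_pos: [0.4334, 0.0698, 0.0221]
tool_rot: [[0.997, -0.075, -0.002], [-0.075, -0.997, -0.001], [-0.001, 0.001, -1.0]]
contact_force: [0.2, -0.2, -0.6]
gripper_width: 0.0216
grip_force: 24.9
time: 4.83
tcp_pos: [0.4528, 0.0669, 0.0224]
tool_rot: [[0.997, -0.078, -0.003], [-0.078, -0.997, -0.001], [-0.003, 0.002, -1.0]]
contact_force: [-1.0, -1.6, -0.2]
gripper_width: 0.0215
grip_force: 25.0
```

```bash

python3 -m crank '[{"rx":0,"ry":0,"rz":0,"dx":0.03,"dy":-0.005,"dz":0,"gripper":1},{"rx":0,"ry":0,"rz":0,"dx":0.03,"dy":-0.0034,"dz":0,"gripper":1},{"rx":0,"ry":0,"rz":0,"dx":0.03,"dy":-0.0024,"dz":0,"gripper":1},{"rx":0,"ry":0,"rz":0,"dx":0.03,"dy":-0.0024,"dz":0,"gripper":1},{"rx":0,"ry":0,"rz":0,"dx":0,"dy":0,"dz":0,"gripper":1}]' 25
python3 -m crank '[{"rx":0,"ry":0,"rz":0,"dx":0.025,"dy":-0.002,"dz":0,"gripper":1},{"rx":0,"ry":0,"rz":0,"dx":0.025,"dy":-0.002,"dz":0,"gripper":1},{"rx":0,"ry":0,"rz":0,"dx":0.025,"dy":-0.002,"dz":0,"gripper":1},{"rx":0,"ry":0,"rz":0,"dx":0,"dy":0,"dz":0,"gripper":1}]' 25
```

```text
time: 5.25
tcp_pos: [0.4799, 0.0649, 0.0226]
tool_rot: [[0.997, -0.078, 0.002], [-0.078, -0.997, 0.0], [0.002, -0.001, -1.0]]
contact_force: [1.7, -3.5, -2.7]
gripper_width: 0.0222
grip_force: 25.0
time: 5.58
tcp_pos: [0.494, 0.0637, 0.0225]
tool_rot: [[0.997, -0.077, 0.001], [-0.077, -0.997, 0.0], [0.001, -0.0, -1.0]]
contact_force: [0.6, -2.9, -2.5]
gripper_width: 0.0218
grip_force: 25.0
```

```bash

python3 -m crank '[{"rx":0,"ry":0,"rz":0,"dx":0.02,"dy":-0.004,"dz":0,"gripper":1},{"rx":0,"ry":0,"rz":0,"dx":0.02,"dy":-0.003,"dz":0,"gripper":1},{"rx":0,"ry":0,"rz":0,"dx":0.01,"dy":-0.001,"dz":0,"gripper":1},{"rx":0,"ry":0,"rz":0,"dx":0,"dy":0,"dz":0,"gripper":1}]' 25
python3 -m crank '[{"rx":0,"ry":0,"rz":0,"dx":0.01,"dy":-0.001,"dz":0,"gripper":1},{"rx":0,"ry":0,"rz":0,"dx":0.005,"dy":-0.0004,"dz":0,"gripper":1},{"rx":0,"ry":0,"rz":0,"dx":0,"dy":0,"dz":0,"gripper":1}]' 25
```

```text
time: 5.92
tcp_pos: [0.504, 0.0625, 0.0227]
tool_rot: [[0.997, -0.077, 0.002], [-0.077, -0.997, 0.001], [0.002, -0.001, -1.0]]
contact_force: [0.1, -0.7, -1.2]
gripper_width: 0.0216
grip_force: 25.0
time: 6.17
tcp_pos: [0.5063, 0.0621, 0.0226]
tool_rot: [[0.997, -0.077, 0.001], [-0.077, -0.997, 0.0], [0.001, -0.0, -1.0]]
contact_force: [-0.7, 0.2, -1.5]
gripper_width: 0.0218
grip_force: 25.0
```

Keep pushing in 1–2 mm steps until it bottoms.

```bash

python3 -m crank '[{"rx":0,"ry":0,"rz":0,"dx":0.008,"dy":-0.0006,"dz":0,"gripper":1},{"rx":0,"ry":0,"rz":0,"dx":0,"dy":0,"dz":0,"gripper":1}]' 25 | sed -n '2p;4p'
python3 -m crank '[{"rx":0,"ry":0,"rz":0,"dx":0.008,"dy":-0.0006,"dz":0,"gripper":1},{"rx":0,"ry":0,"rz":0,"dx":0,"dy":0,"dz":0,"gripper":1}]' 25| sed -n '2p;4p'
python3 -m crank '[{"rx":0,"ry":0,"rz":0,"dx":0.008,"dy":-0.0006,"dz":0,"gripper":1},{"rx":0,"ry":0,"rz":0,"dx":0,"dy":0,"dz":0,"gripper":1}]' 25| sed -n '2p;4p'
```

```text
tcp_pos: [0.5066, 0.0616, 0.0222]
contact_force: [-1.5, 1.6, 0.1]
tcp_pos: [0.5066, 0.0611, 0.0218]
contact_force: [-4.6, 1.3, 0.2]
tcp_pos: [0.5067, 0.0606, 0.0214]
contact_force: [-7.5, 1.9, 1.2]
```

```bash

python3 -m crank '[{"rx":0,"ry":0,"rz":0,"dx":0.012,"dy":0.001,"dz":0,"gripper":1},{"rx":0,"ry":0,"rz":0,"dx":0,"dy":0,"dz":0,"gripper":1},{"rx":0,"ry":0,"rz":0,"dx":0,"dy":0,"dz":0,"gripper":1}]' 25 | sed -n '2p;4p'
python3 -m crank '[{"rx":0,"ry":0,"rz":0,"dx":-0.03,"dy":0,"dz":-0.002,"gripper":0.4},{"rx":0,"ry":0,"rz":0,"dx":0,"dy":0,"dz":0,"gripper":0.4},{"rx":0,"ry":0,"rz":0,"dx":0,"dy":0,"dz":0,"gripper":0.4},{"rx":0,"ry":0,"rz":0,"dx":0,"dy":0,"dz":0,"gripper":0.4},{"rx":0,"ry":0,"rz":0,"dx":0,"dy":0,"dz":0,"gripper":0.4}]'
```

```text
tcp_pos: [0.5068, 0.0604, 0.021]
contact_force: [-12.6, 5.0, 2.8]
time: 7.33
tcp_pos: [0.508, 0.0619, 0.0225]
tool_rot: [[0.997, -0.077, 0.002], [-0.077, -0.997, 0.001], [0.002, -0.001, -1.0]]
contact_force: [-0.3, 0.1, 0.4]
gripper_width: 0.0468
grip_force: 0.0
```

```bash

python3 -m crank '[{"rx":0,"ry":0,"rz":0,"dx":0,"dy":0,"dz":0.18,"gripper":0.4},{"rx":0,"ry":0,"rz":0,"dx":0,"dy":0,"dz":0.2,"gripper":0.4},{"rx":0,"ry":0,"rz":0,"dx":-0.02,"dy":-0.1,"dz":0.2,"gripper":0.4},{"rx":0,"ry":0,"rz":0.19,"dx":-0.02,"dy":-0.16,"dz":0,"gripper":0.4},{"rx":0,"ry":0,"rz":0.19,"dx":-0.02,"dy":-0.18,"dz":0,"gripper":0.4}]' | sed -n '2,3p'
python3 -m crank '[{"rx":0,"ry":0,"rz":0.19,"dx":-0.02,"dy":-0.18,"dz":0,"gripper":0.4},{"rx":0,"ry":0,"rz":0.19,"dx":-0.02,"dy":-0.18,"dz":0,"gripper":0.4},{"rx":0,"ry":0,"rz":0.19,"dx":-0.02,"dy":-0.18,"dz":0,"gripper":0.4},{"rx":0,"ry":0,"rz":0.19,"dx":-0.02,"dy":-0.18,"dz":0,"gripper":0.4},{"rx":0,"ry":0,"rz":0,"dx":-0.01,"dy":-0.18,"dz":0,"gripper":0.4}]'| sed -n '2,3p'
python3 -m crank '[{"rx":0,"ry":0,"rz":0,"dx":0,"dy":-0.18,"dz":-0.04,"gripper":0.4},{"rx":0,"ry":0,"rz":0,"dx":0,"dy":-0.18,"dz":-0.04,"gripper":0.4},{"rx":0,"ry":0,"rz":0,"dx":0,"dy":-0.14,"dz":-0.04,"gripper":0.4},{"rx":0,"ry":0,"rz":0,"dx":0,"dy":0,"dz":0,"gripper":0.4}]'
python3 - <<'E'
from h import *
L=frame(.5825,.0556,-4.6)
foot=[L((a/1e3,b/1e3,.006)) for a,b in((-70,73),(60,73),(60,-73),(-70,-73))]
plate=[L((a/1e3,b/1e3,.030)) for a,b in((-60,33),(-55,33),(-55,-33),(-60,-33))]
pull=[L((a/1e3,b/1e3,.042)) for a,b in((-68,11),(-86,11),(-86,-11),(-68,-11))]
overlay("pics/o2.png",[(foot,(0,0,255)),(plate,(0,255,0)),(pull,(0,255,0))],[(210,155,60,75),(235,160,65,75)],6)
E
```

```text
tcp_pos: [0.4977, -0.0245, 0.1385]
tool_rot: [[0.992, 0.129, 0.008], [0.129, -0.992, 0.002], [0.008, -0.001, -1.0]]
tcp_pos: [0.477, -0.2068, 0.1356]
tool_rot: [[0.866, 0.5, 0.001], [0.5, -0.866, -0.0], [0.001, 0.001, -1.0]]
time: 8.5
tcp_pos: [0.4765, -0.3091, 0.1094]
tool_rot: [[0.871, 0.492, -0.002], [0.492, -0.871, -0.0], [-0.001, -0.001, -1.0]]
contact_force: [0.7, -0.6, -0.6]
gripper_width: 0.0521
grip_force: 0.0
```

View pics/o2.png

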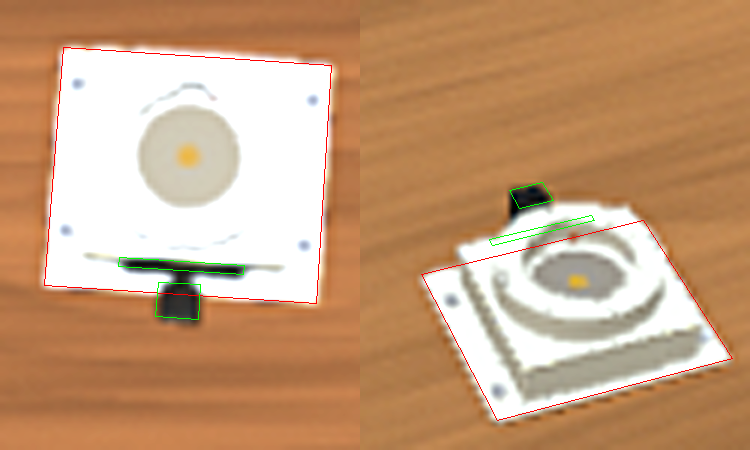

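Tray is home: its plate and pull lie on the predicted home outline. Descending on the head's bar now.

```bash

python3 -m crank '[{"rx":0,"ry":0,"rz":0,"dx":0.002,"dy":-0.009,"dz":-0.08,"gripper":0.4},{"rx":0,"ry":0,"rz":0,"dx":0,"dy":0,"dz":-0.09,"gripper":0.4},{"rx":0,"ry":0,"rz":0,"dx":0,"dy":0,"dz":-0.08,"gripper":0.4},{"rx":0,"ry":0,"rz":0,"dx":0,"dy":0,"dz":0,"gripper":0.4},{"rx":0,"ry":0,"rz":0,"dx":0,"dy":0,"dz":0,"gripper":0.4}]'| sed -n '2p;4p'
python3 -m crank '[{"rx":0,"ry":0,"rz":0,"dx":0,"dy":0,"dz":0,"gripper":1},{"rx":0,"ry":0,"rz":0,"dx":0,"dy":0,"dz":0,"gripper":1},{"rx":0,"ry":0,"rz":0,"dx":0,"dy":0,"dz":0,"gripper":1},{"rx":0,"ry":0,"rz":0,"dx":0,"dy":0,"dz":0,"gripper":1},{"rx":0,"ry":0,"rz":0,"dx":0,"dy":0,"dz":0,"gripper":1}]' 40| sed -n '2p;4,6p'
python3 -m crank '[{"rx":0,"ry":0,"rz":0,"dx":0,"dy":0,"dz":0,"gripper":1},{"rx":0,"ry":0,"rz":0,"dx":0,"dy":0,"dz":0,"gripper":1},{"rx":0,"ry":0,"rz":0,"dx":0,"dy":0,"dz":0,"gripper":1}]' 40
```

```text
tcp_pos: [0.4778, -0.3058, 0.0612]
contact_force: [1.0, -0.9, 0.9]
tcp_pos: [0.478, -0.3068, 0.0618]
contact_force: [-0.7, 0.0, 0.4]
gripper_width: 0.0271
grip_force: 0.0
time: 9.68
tcp_pos: [0.4779, -0.3069, 0.0613]
tool_rot: [[0.868, 0.497, 0.001], [0.497, -0.868, -0.0], [0.0, 0.0, -1.0]]
contact_force: [-0.5, -0.6, 0.2]
gripper_width: 0.0127
grip_force: 39.8
```

```bash

python3 -m crank '[{"rx":0,"ry":0,"rz":0,"dx":0,"dy":0,"dz":0,"gripper":0.7},{"rx":0,"ry":0,"rz":0,"dx":0,"dy":0,"dz":0,"gripper":0.7},{"rx":0,"ry":0,"rz":0,"dx":-0.012,"dy":-0.007,"dz":-0.034,"gripper":0.7},{"rx":0,"ry":0,"rz":0,"dx":0,"dy":0,"dz":0,"gripper":0.7},{"rx":0,"ry":0,"rz":0,"dx":0,"dy":0,"dz":0,"gripper":0.7}]' | sed -n '2p;4,6p'
python3 -m crank '[{"rx":0,"ry":0,"rz":0,"dx":0,"dy":0,"dz":0,"gripper":1},{"rx":0,"ry":0,"rz":0,"dx":0,"dy":0,"dz":0,"gripper":1},{"rx":0,"ry":0,"rz":0,"dx":0,"dy":0,"dz":0,"gripper":1},{"rx":0,"ry":0,"rz":0,"dx":0,"dy":0,"dz":0,"gripper":1}]' 40| sed -n '2p;4,6p'
```

```text
tcp_pos: [0.4745, -0.3079, 0.0536]
contact_force: [0.5, 0.7, -0.7]
gripper_width: 0.0256
grip_force: 0.0
tcp_pos: [0.4754, -0.3081, 0.0544]
contact_force: [1.1, -0.0, -1.1]
gripper_width: 0.0128
grip_force: 40.0
```

```bash

python3 -m crank '[{"rx":0,"ry":0,"rz":0,"dx":0,"dy":0,"dz":0.12,"gripper":1},{"rx":0,"ry":0,"rz":0,"dx":0,"dy":0,"dz":0.17,"gripper":1},{"rx":0,"ry":0,"rz":0,"dx":0,"dy":0,"dz":0.17,"gripper":1},{"rx":0,"ry":0,"rz":-0.1,"dx":0.05,"dy":0.12,"dz":0,"gripper":1},{"rx":0,"ry":0,"rz":-0.14,"dx":0.05,"dy":0.18,"dz":0,"gripper":1}]' 40 | sed -n '2,3p;4,6p'
python3 -m crank '[{"rx":0,"ry":0,"rz":-0.13,"dx":0.05,"dy":0.18,"dz":0,"gripper":1},{"rx":0,"ry":0,"rz":-0.13,"dx":0.05,"dy":0.18,"dz":0,"gripper":1},{"rx":0,"ry":0,"rz":-0.13,"dx":0.05,"dy":0.18,"dz":0,"gripper":1},{"rx":0,"ry":0,"rz":-0.13,"dx":0.05,"dy":0.18,"dz":0,"gripper":1},{"rx":0,"ry":0,"rz":-0.13,"dx":0.05,"dy":0.18,"dz":0,"gripper":1}]' 40| sed -n '2,3p;4,6p'
python3 -m crank '[{"rx":0,"ry":0,"rz":-0.13,"dx":0.05,"dy":0.18,"dz":0,"gripper":1},{"rx":0,"ry":0,"rz":-0.12,"dx":0.05,"dy":0.18,"dz":0,"gripper":1},{"rx":0,"ry":0,"rz":0,"dx":0.05,"dy":0.18,"dz":0,"gripper":1},{"rx":0,"ry":0,"rz":0,"dx":0.05,"dy":0.18,"dz":0,"gripper":1},{"rx":0,"ry":0,"rz":0,"dx":0,"dy":0,"dz":0,"gripper":1}]' 40
```

```text
tcp_pos: [0.4966, -0.2496, 0.1487]
tool_rot: [[0.926, 0.377, 0.006], [0.377, -0.926, -0.001], [0.005, 0.003, -1.0]]
contact_force: [0.7, 1.2, -2.9]
gripper_width: 0.0128
grip_force: 40.0
tcp_pos: [0.5449, -0.0663, 0.1461]
tool_rot: [[0.999, 0.05, -0.001], [0.05, -0.999, 0.0], [-0.001, -0.0, -1.0]]
contact_force: [0.7, 0.2, -1.5]
gripper_width: 0.0127
grip_force: 40.0
time: 11.68
tcp_pos: [0.5871, 0.0816, 0.1459]
tool_rot: [[0.997, -0.071, 0.002], [-0.071, -0.997, 0.001], [0.002, -0.002, -1.0]]
contact_force: [-0.3, -0.5, -1.8]
gripper_width: 0.0125
grip_force: 40.0
```

```bash
python3 - <<'E'
from h import *
s=get_state();p=s["tcp_pos"];R=s["tool_rot"];yaw=(np.degrees(np.arctan2(-R[0,1],R[1,1]))+180+90)%180-90;print(p,yaw)
t=frame(p[0],p[1],yaw,p[2]-.0542)
C=lambda r,z:[t((r*np.cos(u),r*np.sin(u),z)) for u in np.linspace(0,6.28,60)]
bar=[t((a,b,.076)) for a,b in((-.04,.0065),(.04,.0065),(.04,-.0065),(-.04,-.0065))]
lug=[t((a,b,0)) for a,b in((-.035,.0045),(.035,.0045),(.035,-.0045),(-.035,-.0045))]
overlay("pics/o3.png",[(C(.043,.016),(0,255,0)),(C(.043,.048),(0,255,0)),(C(.031,0),(255,255,0)),(bar,(0,0,255)),(lug,(255,0,255))],[(205,140,60,75),(235,135,65,75)],6)
E
```

```text
[0.58714023 0.08164928 0.14593136] -4.086973418591015
```

View pics/o3.png

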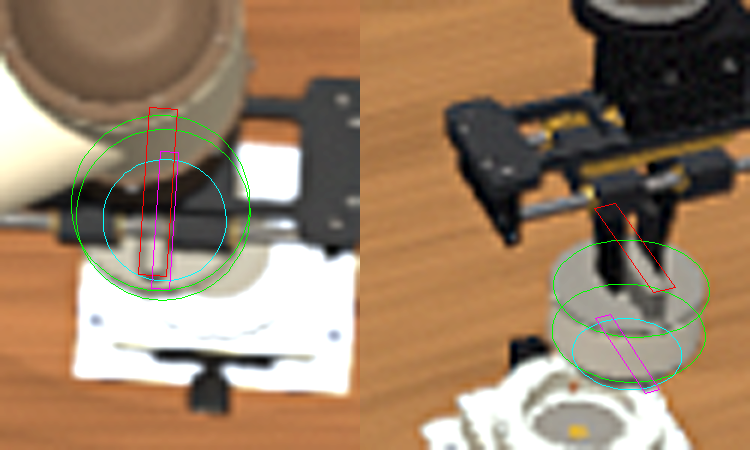

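```bash
python3 - <<'E'
from h import *
np.set_printoptions(precision=2,suppress=True)
s=get_state();p=s["tcp_pos"];R=s["tool_rot"];yaw=(np.degrees(np.arctan2(-R[0,1],R[1,1]))+180+90)%180-90
S=snap("scene")
t=frame(p[0],p[1],yaw,p[2]-.0542)
P=np.array([proj(S,t((.043*np.cos(u),.043*np.sin(u),z))) for u in np.linspace(0,6.28,200) for z in(.016,.048)])
P2=np.array([proj(S,t((.005+.043*np.cos(u),.043*np.sin(u),z))) for u in np.linspace(0,6.28,200) for z in(.016,.048)])
print("pred L,R",P[:,0].min(),P[:,0].max(),"bot",P[:,1].max(), "5mm +x:",P2[:,0].min(),P2[:,0].max(),P2[:,1].max())
print(proj(S,t((0,0,.016))))
im=S["image"].astype(int)
for v in (182,185,188,190): 
    r=im[v,322:358]; print(v,322,(r[:,0]-r[:,2]).tolist())
for u in (333,336,339,342): print(u,190,im[190:205,u].sum(1).tolist(),(im[190:205,u,0]-im[190:205,u,2]).tolist())
E
```

```text
pred L,R 265.02171155226296 291.2281625990914 bot 198.12849468538772 5mm +x: 265.57307048647993 291.87118869588056 199.07373177515163
[277.76 189.73]
182 322 [82, 83, 84, 86, 82, 82, 82, 80, 81, 83, 81, 83, 79, 79, 79, 81, 82, 80, 82, 81, 81, 81, 82, 82, 83, 82, 84, 83, 60, 34, 37, 34, 36, 41, 40, 43]
185 322 [81, 81, 82, 82, 79, 78, 78, 78, 77, 80, 82, 82, 81, 82, 82, 81, 81, 79, 80, 80, 79, 78, 77, 75, 76, 76, 76, 79, 80, 81, 80, 66, 42, 34, 37, 39]
188 322 [77, 76, 80, 79, 81, 83, 82, 80, 82, 81, 82, 80, 79, 79, 77, 78, 79, 79, 78, 77, 77, 78, 80, 79, 80, 78, 81, 79, 77, 78, 76, 75, 79, 79, 64, 45]
190 322 [84, 82, 82, 83, 82, 83, 83, 79, 79, 77, 75, 77, 79, 79, 79, 79, 78, 80, 80, 82, 79, 79, 78, 79, 79, 79, 80, 79, 82, 82, 83, 83, 83, 83, 85, 84]
333 190 [290, 295, 299, 294, 300, 316, 299, 290, 295, 304, 309, 290, 295, 307, 319] [77, 81, 80, 77, 78, 82, 78, 77, 80, 81, 75, 82, 78, 82, 85]
336 190 [294, 298, 296, 301, 318, 296, 295, 291, 303, 305, 299, 296, 305, 322, 309] [79, 78, 79, 78, 81, 79, 78, 82, 82, 79, 80, 78, 82, 85, 82]
339 190 [298, 292, 291, 307, 297, 292, 295, 300, 299, 298, 297, 304, 320, 313, 301] [80, 78, 80, 80, 81, 77, 79, 79, 80, 81, 78, 79, 86, 83, 78]
342 190 [288, 290, 303, 305, 296, 299, 299, 300, 301, 294, 299, 321, 316, 297, 301] [79, 78, 81, 82, 80, 79, 80, 82, 80, 79, 79, 83, 82, 79, 80]
```

```bash
python3 - <<'E'
from h import *
S=snap("scene");im=S["image"].astype(int)
for v in (186,188,190,192): 
    r=im[v,258:298]; print(v,(r[:,0]-r[:,2]).tolist())
for u in (272,275,278,281): print(u,190,im[190:208,u].sum(1).tolist(),(im[190:208,u,0]-im[190:208,u,2]).tolist())
E
```

```text
186 [81, 81, 81, 80, 80, 84, 82, 51, 21, 13, 9, 11, 10, 10, 11, 11, 12, 10, 12, 11, 11, 12, 8, 3, 5, 5, 6, 11, 11, 10, 9, 7, 31, 76, 86, 82, 81, 80, 81, 80]
188 [83, 85, 84, 85, 85, 86, 81, 42, 13, 19, 17, 12, 8, 9, 10, 10, 10, 10, 10, 11, 10, 12, 11, 9, 7, 8, 8, 12, 10, 9, 15, 15, 30, 83, 78, 75, 74, 72, 76, 73]
190 [79, 81, 81, 80, 82, 83, 75, 37, 14, 19, 18, 20, 19, 22, 21, 17, 10, 16, 19, 9, 9, 12, 13, 7, 9, 10, 14, 18, 20, 20, 17, 11, 27, 87, 80, 81, 80, 80, 79, 79]
192 [76, 76, -18, -8, -7, -5, -1, 4, 16, 20, 19, 20, 19, 20, 21, 20, 19, 20, 20, 21, 22, 19, 18, 20, 18, 17, 18, 20, 18, 18, 14, 12, 43, 83, 79, 79, 78, 78, 80, 77]
272 190 [372, 398, 397, 403, 395, 404, 392, 236, 294, 431, 538, 580, 331, 360, 366, 365, 367, 370] [21, 22, 21, 20, 17, 19, 21, 5, 11, 16, 4, -1, 12, 11, 10, 14, 78, 85]
275 190 [291, 406, 406, 389, 392, 392, 399, 369, 180, 264, 464, 631, 520, 335, 361, 367, 362, 360] [16, 32, 20, 21, 19, 19, 19, 17, 5, 14, 13, -3, 1, 13, 11, 11, 12, 10]
278 190 [276, 456, 390, 385, 382, 381, 386, 376, 208, 249, 419, 404, 523, 618, 522, 373, 375, 417] [9, 15, 22, 17, 19, 18, 18, 21, 7, 8, 19, 19, 5, -2, 1, 9, 10, 7]
281 190 [207, 361, 381, 373, 372, 372, 376, 366, 252, 210, 502, 636, 624, 609, 561, 605, 601, 604] [7, 22, 20, 19, 20, 18, 18, 17, 9, 3, -1, -2, -2, 0, 2, 0, -1, -1]
```

```bash
python3 - <<'E'
from h import *
np.set_printoptions(precision=4,suppress=True)
for i in range(4):
    s=get_state();p=s["tcp_pos"];R=s["tool_rot"];yaw=(np.degrees(np.arctan2(-R[0,1],R[1,1]))+270)%180-90
    S=snap("scene");t=frame(p[0],p[1],yaw,p[2]-.0542)
    print(s["time"],p,yaw)
    im=S["image"].astype(int); 
g=(im[...,0]-im[...,2])
def cross(a,th=45): # subpixel crossings
    i=np.where((a[:-1]-th)*(a[1:]-th)<0)[0];return i+(a[i]-th)/(a[i]-a[i+1])
for v in(186,188,190):
    a=g[v,258:298].astype(float);print(v,258+cross(a))
C=lambda z:np.array([proj(S,t((.043*np.cos(u),.043*np.sin(u),z))) for u in np.linspace(0,6.28,400)])
for z in(.016,.048):
    c=C(z);i,j=c[:,0].argmin(),c[:,0].argmax();print(z,c[i],c[j],"bottom",c[c[:,1].argmax()])
for d in((.005,0),(0,.005)):print(proj(S,t((d[0],d[1],.016)))-proj(S,t((0,0,.016))))
E
```

```text
11.8833 [0.5845 0.0755 0.1458] -4.436489674911286
11.9333 [0.5846 0.075  0.146 ] -4.476395000720345
11.9833 [0.5847 0.0748 0.1462] -4.507528621021265
12.0333 [0.5849 0.0747 0.1464] -4.512140123775794
186 [264.8095 290.0833]
188 [264.4655 289.7714]
190 [264.3585 289.8056]
0.016 [264.3016 189.5942] [289.8401 190.5066] bottom [277.752  198.1725]
0.048 [264.5275 182.171 ] [290.5261 183.0837] bottom [278.233  190.6918]
[0.583  0.8963]
[ 1.3642 -0.3229]
```

```bash

python3 -m crank '[{"rx":0,"ry":0,"rz":0,"dx":-0.01,"dy":-0.05,"dz":-0.06,"gripper":1},{"rx":0,"ry":0,"rz":0,"dx":0,"dy":-0.045,"dz":-0.06,"gripper":1},{"rx":0,"ry":0,"rz":0,"dx":0,"dy":0,"dz":-0.05,"gripper":1},{"rx":0,"ry":0,"rz":0,"dx":0,"dy":0,"dz":0,"gripper":1},{"rx":0,"ry":0,"rz":0,"dx":0,"dy":0,"dz":0,"gripper":1}]' 40
python3 -m crank '[{"rx":0,"ry":0,"rz":0,"dx":0,"dy":0,"dz":0,"gripper":1},{"rx":0,"ry":0,"rz":0,"dx":0,"dy":0,"dz":0,"gripper":1},{"rx":0,"ry":0,"rz":0,"dx":0,"dy":0,"dz":0,"gripper":1}]' 40
```

```text
time: 12.5
tcp_pos: [0.5832, 0.0565, 0.1121]
tool_rot: [[0.997, -0.078, -0.001], [-0.078, -0.997, -0.001], [-0.001, 0.001, -1.0]]
contact_force: [0.7, 0.5, -0.9]
gripper_width: 0.0129
grip_force: 40.0
time: 12.75
tcp_pos: [0.5838, 0.0573, 0.1131]
tool_rot: [[0.997, -0.077, 0.001], [-0.077, -0.997, 0.0], [0.001, -0.001, -1.0]]
contact_force: [0.2, 0.2, -2.8]
gripper_width: 0.0128
grip_force: 40.0
```

```bash

python3 -m crank '[{"rx":0,"ry":0,"rz":0,"dx":-0.004,"dy":-0.0075,"dz":0,"gripper":1},{"rx":0,"ry":0,"rz":0,"dx":0,"dy":0,"dz":-0.012,"gripper":1},{"rx":0,"ry":0,"rz":0,"dx":0,"dy":0,"dz":-0.012,"gripper":1},{"rx":0,"ry":0,"rz":0,"dx":0,"dy":0,"dz":0,"gripper":1},{"rx":0,"ry":0,"rz":0,"dx":0,"dy":0,"dz":0,"gripper":1}]' 40 | sed -n '2,4p'
python3 -m crank '[{"rx":0,"ry":0,"rz":0,"dx":0,"dy":0,"dz":-0.01,"gripper":1},{"rx":0,"ry":0,"rz":0,"dx":0,"dy":0,"dz":0,"gripper":1},{"rx":0,"ry":0,"rz":0,"dx":0,"dy":0,"dz":0,"gripper":1}]' 40 | sed -n '2p;4p'
python3 -m crank '[{"rx":0,"ry":0,"rz":0,"dx":0,"dy":0,"dz":-0.01,"gripper":1},{"rx":0,"ry":0,"rz":0,"dx":0,"dy":0,"dz":0,"gripper":1},{"rx":0,"ry":0,"rz":0,"dx":0,"dy":0,"dz":0,"gripper":1}]' 40 | sed -n '2p;4p'
```

```text
tcp_pos: [0.5823, 0.0553, 0.1073]
tool_rot: [[0.997, -0.077, -0.001], [-0.077, -0.997, -0.0], [-0.001, 0.0, -1.0]]
contact_force: [0.5, 0.9, -1.0]
tcp_pos: [0.5824, 0.0554, 0.1054]
contact_force: [0.3, 0.0, -2.0]
tcp_pos: [0.5824, 0.0554, 0.1034]
contact_force: [0.4, 0.1, -3.1]
```

```bash

python3 -m crank '[{"rx":0,"ry":0,"rz":0,"dx":0,"dy":0,"dz":-0.015,"gripper":1},{"rx":0,"ry":0,"rz":0,"dx":0,"dy":0,"dz":-0.01,"gripper":1},{"rx":0,"ry":0,"rz":0,"dx":0,"dy":0,"dz":0,"gripper":1}]' 40 | sed -n '2p;4p'
python3 -m crank '[{"rx":0,"ry":0,"rz":0,"dx":0,"dy":0,"dz":-0.015,"gripper":1},{"rx":0,"ry":0,"rz":0,"dx":0,"dy":0,"dz":-0.01,"gripper":1},{"rx":0,"ry":0,"rz":0,"dx":0,"dy":0,"dz":0,"gripper":1}]' 40 | sed -n '2p;4p'
python3 -m crank '[{"rx":0,"ry":0,"rz":0,"dx":0,"dy":0,"dz":-0.01,"gripper":1},{"rx":0,"ry":0,"rz":0,"dx":0,"dy":0,"dz":0,"gripper":1},{"rx":0,"ry":0,"rz":0,"dx":0,"dy":0,"dz":0,"gripper":1}]' 40
```

```text
tcp_pos: [0.5821, 0.0553, 0.098]
contact_force: [0.4, 0.5, -1.4]
tcp_pos: [0.5821, 0.0553, 0.093]
contact_force: [-0.3, 0.2, -2.1]
time: 14.42
tcp_pos: [0.5827, 0.0553, 0.0924]
tool_rot: [[0.997, -0.077, 0.001], [-0.077, -0.997, -0.0], [0.001, 0.0, -1.0]]
contact_force: [-2.3, -0.4, 3.8]
gripper_width: 0.0127
grip_force: 40.0
```

Seated at the expected height. Now turning clockwise in steps.

```bash

python3 -m crank '[{"rx":0,"ry":0,"rz":0,"dx":0,"dy":0,"dz":-0.004,"gripper":1},{"rx":0,"ry":0,"rz":0,"dx":0,"dy":0,"dz":0,"gripper":1},{"rx":0,"ry":0,"rz":0,"dx":0,"dy":0,"dz":0,"gripper":1}]' 55 | sed -n '2p;4p'
python3 -m crank '[{"rx":0,"ry":0,"rz":-0.12,"dx":0,"dy":0,"dz":0,"gripper":1},{"rx":0,"ry":0,"rz":-0.12,"dx":0,"dy":0,"dz":0,"gripper":1},{"rx":0,"ry":0,"rz":-0.12,"dx":0,"dy":0,"dz":0,"gripper":1},{"rx":0,"ry":0,"rz":-0.12,"dx":0,"dy":0,"dz":0,"gripper":1},{"rx":0,"ry":0,"rz":0,"dx":0,"dy":0,"dz":0,"gripper":1}]' 55
python3 -c "
from h import *;s=get_state();print(s['moment'],s['joints'][5])"
```

```text
tcp_pos: [0.5827, 0.0553, 0.0924]
contact_force: [-2.6, -1.4, 7.2]
time: 15.08
tcp_pos: [0.5836, 0.0554, 0.0924]
tool_rot: [[0.946, -0.324, 0.003], [-0.324, -0.946, 0.0], [0.003, -0.001, -1.0]]
contact_force: [-0.6, 0.4, 4.9]
gripper_width: 0.0125
grip_force: 55.0
[-0.20289401  0.31103806 -0.05029572] 0.8688846655029253
```

```bash

python3 -m crank '[{"rx":0,"ry":0,"rz":-0.12,"dx":0,"dy":0,"dz":0,"gripper":1},{"rx":0,"ry":0,"rz":-0.12,"dx":0,"dy":0,"dz":0,"gripper":1},{"rx":0,"ry":0,"rz":-0.12,"dx":0,"dy":0,"dz":0,"gripper":1},{"rx":0,"ry":0,"rz":-0.12,"dx":0,"dy":0,"dz":0,"gripper":1},{"rx":0,"ry":0,"rz":0,"dx":0,"dy":0,"dz":0,"gripper":1}]' 55 | sed -n '2,4p'
python3 -m crank '[{"rx":0,"ry":0,"rz":-0.12,"dx":0,"dy":0,"dz":0,"gripper":1},{"rx":0,"ry":0,"rz":-0.12,"dx":0,"dy":0,"dz":0,"gripper":1},{"rx":0,"ry":0,"rz":-0.12,"dx":0,"dy":0,"dz":0,"gripper":1},{"rx":0,"ry":0,"rz":-0.12,"dx":0,"dy":0,"dz":0,"gripper":1},{"rx":0,"ry":0,"rz":0,"dx":0,"dy":0,"dz":0,"gripper":1}]' 55
python3 -m crank '[{"rx":0,"ry":0,"rz":0,"dx":0,"dy":0,"dz":0,"gripper":1},{"rx":0,"ry":0,"rz":0,"dx":0,"dy":0,"dz":0,"gripper":1},{"rx":0,"ry":0,"rz":0,"dx":0,"dy":0,"dz":0,"gripper":1},{"rx":0,"ry":0,"rz":0,"dx":0,"dy":0,"dz":0,"gripper":1},{"rx":0,"ry":0,"rz":0,"dx":0,"dy":0,"dz":0,"gripper":1}]' 55
python3 - <<'E'
from h import *
s=get_state();R=s["tool_rot"];yaw=(np.degrees(np.arctan2(-R[0,1],R[1,1]))+270)%180-90;p=s["tcp_pos"];print(yaw,s["moment"])
t=frame(p[0],p[1],yaw,.038)
C=lambda r,z:[t((r*np.cos(u),r*np.sin(u),z)) for u in np.linspace(0,6.28,60)]
bar=[t((a,b,.076)) for a,b in((-.04,.0065),(.04,.0065),(.04,-.0065),(-.04,-.0065))]
overlay("pics/o4.png",[(C(.043,.016),(0,255,0)),(bar,(0,0,255))],[(205,140,60,75),(235,150,65,75)],6)
E
```

```text
tcp_pos: [0.5834, 0.0552, 0.0924]
tool_rot: [[0.836, -0.549, 0.002], [-0.549, -0.836, -0.0], [0.002, -0.001, -1.0]]
contact_force: [-1.4, -1.7, 5.7]
time: 15.92
tcp_pos: [0.5831, 0.0551, 0.0924]
tool_rot: [[0.673, -0.739, 0.002], [-0.739, -0.673, -0.001], [0.002, -0.001, -1.0]]
contact_force: [-2.4, -2.4, 4.5]
gripper_width: 0.0128
grip_force: 55.0
time: 16.33
tcp_pos: [0.5832, 0.055, 0.0923]
tool_rot: [[0.674, -0.738, 0.002], [-0.738, -0.674, -0.0], [0.002, -0.001, -1.0]]
contact_force: [-1.0, -2.3, 7.0]
gripper_width: 0.0124
grip_force: 55.0
-47.59201245975157 [-0.33073997  0.6126951   0.00125475]
```

View pics/o4.png

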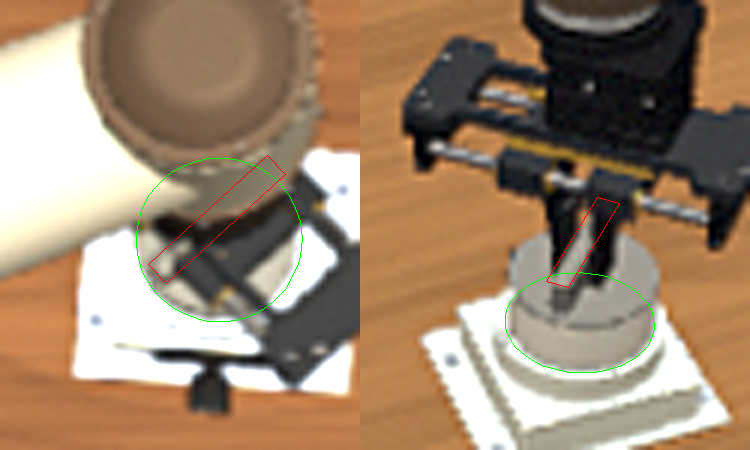

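The head is seated and its bar turned about 43° with the grip at 55 N. The tray is still home.

```bash
python3 -c "
from workcell import *
print(hand_in())"
```

```text
the job is handed in; nothing more can be done
None
```

I handed the job in with the tray fully home, the head seated and turned about 43° clockwise, still held at 55 N; no pass/fail result was returned.

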